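# Pack the tilt wedges head to tail in their holder

### The arm

A 6-joint arm with a two-finger parallel gripper is mounted at the origin on the work surface. World frame = base frame: x ahead of the robot, y to its left, z up, the work surface at z = 0. Lengths are in m, angles in degrees, forces in N, time in s.
With the tool pointing down it reaches from about 0.4 to 0.825 m from the base axis. Payload 7 kg.
Tool frame: the origin (TCP) lies at the very end of the fingers, on their centre line; the grasp point (between the pads) lies 19 mm behind it; z points along the fingers, y is the line along which they close (so a half turn about z gives the same grasp; the last joint's range is limited). The gripper opens to 88 mm and grips with 3 to 60 N. Pads are 19 mm wide; open, the fingers measure 130 mm over their backs; the gripper's body (78 mm by 193 mm) begins 47 mm behind the grasp point.
Start: joints at [87.783, 20.546, 0.682, 0, -70.136, -16.507], TCP at [0.217, 0.639, 0.227] pointing down, gripper open.
Joint ranges: [-176.03, 176.03], [-82.01, 121.73], [-58.28, 71.71], [-173.87, 95.51], [-174.79, -0.11], [-173.66, 173.66]. Speed limits (degrees/s): [136.94, 136.94, 172.46, 180, 180, 180].

### API

Orientations are given as [roll, pitch, yaw] about the fixed x, y, z axes, in that order (R = Rz(yaw) Ry(pitch) Rx(roll)).
In Python, from plant import ctrl gives the robot as it stands.
- The arm moves only by the tool carry_out, never from a script. Its argument "deltas" is a list that holds one entry, the list of rows, each a list of 5 numbers: the shift along the tool's x, y, z scaled (see below), then the turn about the tool's z scaled (see below), then the opening, from -1 (shut) to 1 (fully open). A call has 1 to 5 rows; each row is the pose to reach, as a shift and turn from the pose commanded when the call began, along the tool's axes at that moment, turning the shorter way round; what a row does not reach only later rows make up. The controller multiplies each number of a shift by 20 cm and each number of a turn by 2 pi rad. A row lasts 1/10 s, in which the tool goes at most 50 mm and 8.59 degrees, less where a joint would pass 70% of its speed; a pose out of reach is approached as far as the arm can. A call with a number of a shift or a turn outside -1 to 1 is refused whole. A call with a gripper value outside its range is refused whole. The fingers move at their own pace and stop on an object; the grip force is fixed at half the most. Time passes only in rows, so rows that repeat a pose let the fingers close. It gives the time, the measured TCP pose, the force, the opening and the grip force at its end, in the units of the state.
- ctrl.get_obs(): the state, without advancing time (a new reading comes with each control period).
- ctrl.snapshot(name): name is "side" or "top"; returns a dict with "color" (400x640x3 uint8, red, green, blue), "camera_matrix" (3x3 intrinsics, pixels), "k1" (the pictures are not rectified: a ray, as slopes to the right and down, at radius r is drawn at 1 + k1 r^2 times it, then the intrinsics apply), "R" (3x3) and "t" (3): a world point X has camera coordinates R X + t. Camera axes: x right, y down, z forward; pixel columns grow to the right and rows downward; lengths in m; the calibration is good to about 2 mm. A picture is of the moment at which its call begins. There is no depth.
- ctrl.close_job(): hands the job in; it is judged then, once.
Trained networks look in a picture, given as the dict that the camera call returned (one of the last four; its "shot" number tells which), for a name from the list of things; names that differ only in an ending like _2 or _b are one class to them, and where a whole thing is asked for, a point or a joint stands for the part that bears it (a point fixed in the world has none). Each returns a list of dicts, best first, with "p" (0 to 1); they miss things now and then, are a little off and sometimes report something else, mostly with a low value. They report only what shows in the picture. A call takes as long as a camera call. They do not tell look-alikes from the thing itself.
- ctrl.search_frame(picture, name): "centre" ([column, row] in pixels, amid what is visible of it).
- ctrl.silhouettes(picture, name): "mask" (400x640 bool, what is visible of it) and "centre" ([column, row] in pixels, amid what is visible of it).
- ctrl.spot_point(picture, name): "centre" ([column, row] in pixels: a listed point, or the origin of a listed thing).
The state is a dict: "clock": time; "joint_pos": joint angles; "qvel": joint speeds; "tau": joint torques, N m; "tool_pos": TCP position; "orientation": TCP orientation; "force": force on the tool from outside, world axes, zero at the start; "moment": the same for the moment, N m; "opening": finger opening in m; "gripper_force": force on a finger pad.
Only numpy, scipy, OpenCV 4.12 (cv2) and the standard library are available. Lean on these libraries where they do the work, as an engineer would, in place of code of your own. Each camera call takes 0.05 s, during which the arm holds its last target. There are 200 camera calls.

### The job

Finish packing the tilt wedges in the white open-fronted holder: put the blue wedge next to the left grey one and the orange wedge next to the right grey one (left and right as seen looking into the open front), each thin end first and sloping face to sloping face, and push both fully home against the back wall. All four wedges must then lie flat and square, head to tail, as one full rectangle with its ends flush. Leave the phone, the mouse and the earbud case where they are.

Things in the scene. Friction and masses are not known exactly. Their poses are not given: they have to be found in the camera images.
- holder: Low white three-sided holder fixed to the desk, no floor: back and side walls 8 mm thick, 26 mm high; open front (-x, towards the robot). Inside 90 mm deep (x), 110 mm wide (y); the four wedges together are 104 mm wide, leaving 6 mm of play. Origin: centre of the inside, at desk level; +x to the back wall, +y to the left wall, z up.
- blue_wedge_centre (a point): Blue plastic wedge, loose, about 85 g: 90 x 30 mm high, on its side; seen from above a right-angled trapezium, 36 mm wide at the thick end, 16 mm at the thin end. Point: 15 mm up, half-way along. +x along the straight long face to the thin end, z up. Straight face: -y side, 13 mm from the point; sloping face (12.5 degrees): +y side, 23 (thick end) to 3 mm (thin end) from the x axis.
- blue_wedge_thin (a point): Centre of the blue wedge's thin end face: 45 mm along +x and 5 mm along -y from its centre point.
- orange_wedge_centre (a point): Orange wedge, mirror image of the blue, loose, about 85 g: 90 x 30 mm high, on its side; seen from above a right-angled trapezium, 36 mm wide at the thick end, 16 mm at the thin end. Point: 15 mm up, half-way along. +x along the straight long face to the thin end, z up. Straight face: +y side, 13 mm from the point; sloping face: -y side, 23 (thick end) to 3 mm (thin end) from the x axis.
- orange_wedge_thin (a point): Centre of the orange wedge's thin end face: 45 mm along +x and 5 mm along +y from its centre point.
- grey_left_centre (a point): Grey wedge of the blue one's shape and axes, already packed but loose: thick end at the holder's back wall, straight face along its left (+y) wall, with 1 to 2 mm of clearance. Point: 15 mm up, half-way along, 13 mm from the straight face.
- grey_right_centre (a point): Grey wedge of the orange one's shape and axes, already packed but loose: thick end at the holder's back wall, straight face along its right (-y) wall, with 1 to 2 mm of clearance. Point: 15 mm up, half-way along, 13 mm from the straight face.
- phone: Bystander: black mobile phone lying flat, 74 x 150 x 9 mm. Origin: centre of its underside, long side along y.
- mouse: Bystander: white computer mouse, 108 x 60 x 34 mm. Origin: centre of its underside, long side along x.
- earbud_case: Bystander: small black earbud case, 50 x 62 x 24 mm. Origin: centre of its underside.
Not all that is in view belongs to the job. Of the things that look like the part that bears orange_wedge_centre, the smaller one is meant. Leave any purple look-alike of the holder alone.

How it is judged (in metres and radians):
At the end, for the whole second after the job is handed in: All four wedges lie flat and parallel to the side walls (0.10 rad) at full depth (5 to 6 mm); blue left and orange right of the middle, thin ends at the back, centres 7 to 19 mm from the centre line; grey ones still along the side walls, centres 34 to 45 mm from it (x of blue_wedge_centre in the frame of holder between -0.006 and 0.005 m and y of blue_wedge_centre in the frame of holder between 0.007 and 0.019 m and z of blue_wedge_centre in the frame of holder between 0.01 and 0.02 m and angle between the x axis of each of blue_wedge_centre, orange_wedge_centre, grey_left_centre, grey_right_centre and the x axis of holder, either way round below 0.1 rad and angle between each of blue_wedge_centre, orange_wedge_centre, grey_left_centre, grey_right_centre's own z axis and vertical below 0.1 rad and x of each of blue_wedge_thin, orange_wedge_thin in the frame of holder above 0.036 m and x of orange_wedge_centre in the frame of holder between -0.006 and 0.005 m and y of orange_wedge_centre in the frame of holder between -0.019 and -0.007 m and z of orange_wedge_centre in the frame of holder between 0.01 and 0.02 m and x of grey_left_centre in the frame of holder between -0.006 and 0.005 m and y of grey_left_centre in the frame of holder between 0.034 and 0.045 m and z of grey_left_centre in the frame of holder between 0.01 and 0.02 m and x of grey_right_centre in the frame of holder between -0.006 and 0.005 m and y of grey_right_centre in the frame of holder between -0.045 and -0.034 m and z of grey_right_centre in the frame of holder between 0.01 and 0.02 m); the robot touches nothing.
It fails at once if the phone is shifted by more than 30 mm (distance of phone from where it was at the start of the episode above 0.03 m).
It fails at once if the mouse is shifted by more than 30 mm (distance of mouse from where it was at the start of the episode above 0.03 m).
It fails at once if the earbud case is shifted by more than 30 mm (distance of earbud_case from where it was at the start of the episode above 0.03 m).
It also fails if it takes over 67 s, if anything falls off the work surface, if the arm or the gripper's body presses on something with over 40 N, if the wrist force passes 120 N, or if a joint passes its speed limit or range.

## Working session

There is one attempt and no reset: what is moved stays moved. The work goes in short steps, Python scripts to look and compute and a tool call to move; the robot and the scene stay as the last step left them, time stands still between calls to the robot, and variables do not carry over. Pictures are saved under pics/ and viewed, at most 10 in all, crops included, and the job is handed in when it is done.

Besides the shell and the picture viewer there is one more tool, called after ">>>" in YAML: its name, and indented under it one key for each argument. carry_out: Moves the arm, as the interface text tells. Its arguments: {"type":"object","properties":{"deltas":{"type":"array"}},"required":["deltas"]}

```bash
mkdir -p pics; ls
python3 - <<'E'
from plant import ctrl
import cv2
for n in ("top","side"):
    p=ctrl.snapshot(n); cv2.imwrite(f"pics/{n}0.png",p["color"][:,:,::-1])
    print(n,p["camera_matrix"],p["k1"],p["R"],p["t"])
    for k in ["holder","blue_wedge_centre","blue_wedge_thin","orange_wedge_centre","orange_wedge_thin","grey_left_centre","grey_right_centre","phone","mouse","earbud_case"]:
        print(k,[(r["centre"],round(r["p"],2)) for r in ctrl.spot_point(p,k)])
E
```

```text
pics
top [[394.21597014   0.         314.77051487]
 [  0.         394.21597014 199.92037442]
 [  0.           0.           1.        ]] 0.029866539279433293 [[-0.01217596 -0.99991697  0.00421802]
 [-0.99604312  0.01175719 -0.08809011]
 [ 0.0880332  -0.00527392 -0.99610358]] [0.0114157  0.6274784  0.90430565]
holder []
blue_wedge_centre [([448.9, 262.1], 0.93)]
blue_wedge_thin [([463.6, 244.8], 0.82), ([176.2, 244.6], 0.64)]
orange_wedge_centre [([236.0, 289.5], 0.98), ([175.2, 265.6], 0.92), ([454.0, 174.4], 0.28)]
orange_wedge_thin [([240.9, 260.2], 0.63), ([174.7, 246.2], 0.57)]
grey_left_centre [([327.5, 194.9], 0.56)]
grey_right_centre [([359.4, 184.2], 0.59), ([454.1, 171.1], 0.4)]
phone [([188.4, 166.4], 0.87)]
mouse [([451.4, 170.8], 0.61)]
earbud_case [([341.7, 135.6], 0.97), ([324.8, 193.6], 0.57)]
side [[403.2023517    0.         317.08033476]
 [  0.         403.2023517  196.06258706]
 [  0.           0.           1.        ]] -0.07657946551573638 [[ 0.99183352 -0.12749258  0.00344984]
 [-0.07225033 -0.58395333 -0.80856564]
 [ 0.10510067  0.80171326 -0.58839587]] [-0.60468752  0.08091081  0.88719897]
holder [([339.4, 228.2], 0.84), ([307.1, 182.1], 0.76)]
blue_wedge_centre [([268.4, 322.8], 0.68)]
blue_wedge_thin [([283.3, 337.1], 0.93), ([259.4, 142.9], 0.34), ([396.0, 218.5], 0.22)]
orange_wedge_centre [([241.1, 169.6], 0.79), ([260.1, 147.3], 0.77)]
orange_wedge_thin [([265.3, 167.9], 0.59)]
grey_left_centre [([330.2, 211.6], 0.97), ([257.8, 143.5], 0.67), ([337.4, 143.7], 0.48)]
grey_right_centre [([259.2, 145.2], 0.65)]
phone [([335.7, 142.6], 0.76), ([337.6, 227.3], 0.3), ([333.9, 212.4], 0.2), ([391.6, 330.1], 0.18)]
mouse [([392.2, 328.8], 0.57)]
earbud_case [([396.0, 221.1], 0.95)]
```

View pics/top0.png

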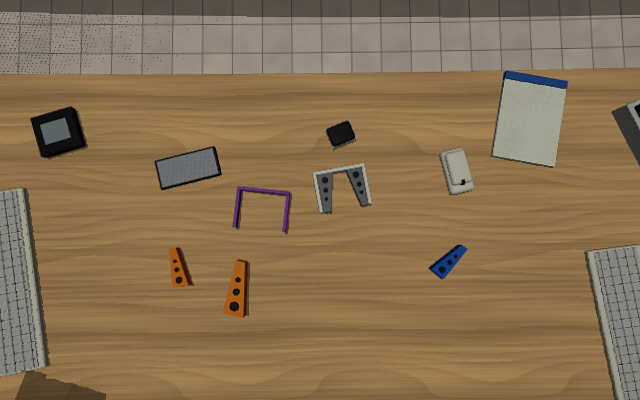

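View pics/side0.png

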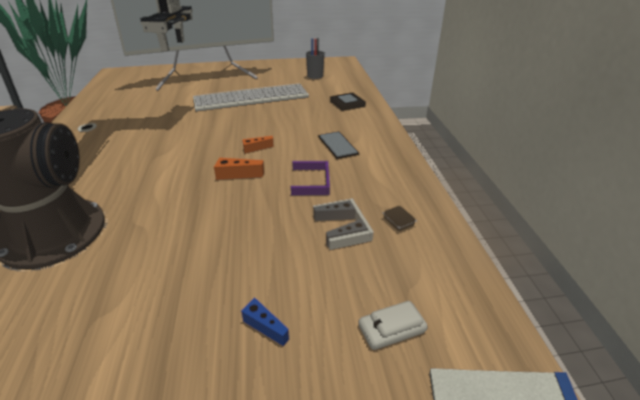

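The top view shows two orange wedges: a small one at (178,267), about 38 px or 86 mm long, and a large one at (236,289), about 56 px or 126 mm. The small one fits the 90 mm description and the "smaller one" rule. The blue wedge is at (449,262). The white holder with its greys is at (342,188), and the purple look-alike at (263,210) is to be left alone. Next I'll fit poses and confirm in a crop.

```bash
cat > h.py <<'E'
from plant import ctrl
import numpy as np, cv2
from scipy.optimize import minimize
def proj(p,X):
    c=np.asarray(X)@np.array(p["R"]).T+np.array(p["t"]); s=c[:,:2]/c[:,2:]
    s=s*(1+p["k1"]*(s**2).sum(1,keepdims=True)); K=p["camera_matrix"]
    return s*[K[0][0],K[1][1]]+[K[0][2],K[1][2]]
def unproj(p,uv,z):
    K=p["camera_matrix"]; d=(np.array(uv)-[K[0][2],K[1][2]])/[K[0][0],K[1][1]]; s=d.copy()
    for _ in range(8): s=d/(1+p["k1"]*(s**2).sum())
    R=np.array(p["R"]);r=R.T@np.append(s,1);o=-R.T@np.array(p["t"]); return o+r*(z-o[2])/r[2]
def prism(poly,h): return np.array([[x,y,z] for z in(0,h) for x,y in poly])
BL=[prism([(-.045,-.013),(.045,-.013),(.045,.003),(-.045,.023)],.03)]
OR=[v*[1,-1,1] for v in BL]
box=lambda a,b,c,d:prism([(a,c),(b,c),(b,d),(a,d)],.026)
HO=[box(.045,.053,-.063,.063),box(-.045,.053,.055,.063),box(-.045,.053,-.063,-.055)]
def place(v,q):
    c,s=np.cos(q[2]),np.sin(q[2]); w=v.copy(); w[:,0]=c*v[:,0]-s*v[:,1]+q[0]; w[:,1]=s*v[:,0]+c*v[:,1]+q[1]; return w
def render(p,parts,q,z0=0,S=8):
    m=np.zeros((400*S//2,640*S//2),np.uint8); S2=S//2
    for v in parts:
        w=place(v,q); w[:,2]+=z0
        u=((proj(p,w)+.5)*S2-.5)
        cv2.fillConvexPoly(m,cv2.convexHull(np.round(u*16).astype(np.int32)),255,shift=4)
    return cv2.resize(m,(640,400),interpolation=cv2.INTER_AREA)/255.
def fit(shots,masks,parts,q0,z0=0):
    def cost(q): return sum(np.abs(render(p,parts,q,z0)-m).sum()/m.sum() for p,m in zip(shots,masks))
    best=None
    for dy in(-.15,0,.15):
        s=np.array(q0)+[0,0,dy]
        r=minimize(cost,s,method="Nelder-Mead",options=dict(initial_simplex=s+np.array([[0,0,0],[.01,0,0],[0,.01,0],[0,0,.1]]),xatol=1e-5,fatol=1e-4))
        if best is None or r.fun<best.fun: best=r
    return best.x,best.fun
def near(m,c,r):
    k=np.zeros_like(m,float); cv2.circle(k,(int(c[0]),int(c[1])),r,1,-1); return m*k
def cmask(p,kind):
    h=cv2.cvtColor(p["color"],cv2.COLOR_RGB2HSV).astype(int); H,S,V=h[...,0],h[...,1],h[...,2]
    if kind=="blue": return ((H>100)&(H<125)&(S>120)).astype(float)
    if kind=="orange": return ((H<14)&(S>195)).astype(float)
    if kind=="white": return ((S<60)&(V>130)).astype(float)
E
cat > m0.py <<'E'
from h import *
t=ctrl.snapshot("top"); s=ctrl.snapshot("side")
init={"blue":((448,262),(266,322),30,BL,-.7),"orange":((178,267),(258,144),24,OR,.2),"white":((342,188),(343,224),45,HO,0.1)}
for k,(ct,cs,r,parts,yaw) in init.items():
    mt=near(cmask(t,k),ct,r); ms=near(cmask(s,k),cs,r if k!="orange" else 18)
    q=unproj(t,ct,.015); q0=[q[0],q[1],yaw]
    for nm,S,M in(("top",[t],[mt]),("side",[s],[ms]),("both",[t,s],[mt,ms])):
        x,f=fit(S,M,parts,q0); print(k,nm,x[:2].round(4),np.degrees(x[2]).round(1),round(f,3),[int(m.sum()) for m in M])
    if k=="white": H=x
for k in ("orange","blue","white"): 
    print(k,[ (unproj(t,c,.0)[:2]).round(3) for c in ((236,289),(188,167),(456,171),(341,135))]) if k=="orange" else 0
a=cv2.resize(t["color"][235:325,150:260],None,fx=4,fy=4,interpolation=cv2.INTER_CUBIC)
b=cv2.resize(t["color"][155:245,300:385],None,fx=4,fy=4,interpolation=cv2.INTER_CUBIC)
cv2.imwrite("pics/crop.png",np.hstack([a,b])[:,:,::-1])
E
python3 m0.py
```

```text
blue top [ 0.4841 -0.3117] -41.3 0.21 [494]
blue side [ 0.4817 -0.309 ] -44.0 0.289 [884]
blue both [ 0.4832 -0.3109] -42.5 0.517 [494, 884]
orange top [0.4772 0.3125] 20.3 3.35 [143]
orange side [0.4744 0.3268] 2.9 inf [0]
orange both [0.4744 0.3268] 2.9 inf [143, 0]
white top [ 0.6547 -0.0608] 9.6 0.621 [375]
white side [ 0.6587 -0.0364] 7.9 3.113 [287]
white both [ 0.6547 -0.0607] 9.5 3.898 [375, 287]
orange [array([0.42 , 0.194]), array([0.714, 0.312]), array([ 0.697, -0.342]), array([ 0.79 , -0.063])]h.py:27: RuntimeWarning: divide by zero encountered in scalar divide
  def cost(q): return sum(np.abs(render(p,parts,q,z0)-m).sum()/m.sum() for p,m in zip(shots,masks))
  np.max(np.abs(fsim[0] - fsim[1:])) <= fatol):
```

View pics/crop.png

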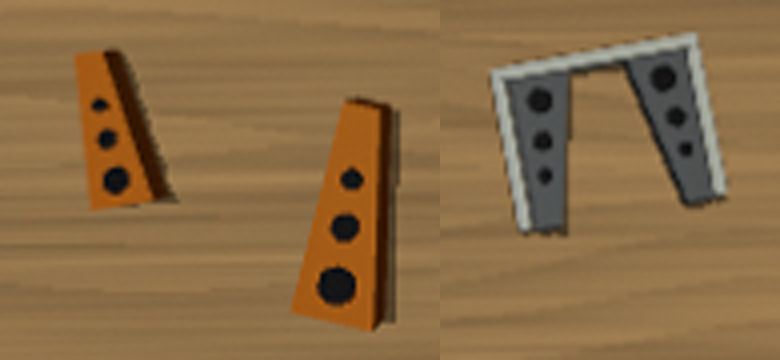

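The crop confirms it: the left, small orange wedge at (178,267) has its straight face on the left, as described. The larger one has a different hand. The white holder opens downward in the picture, with both greys inside. I'll refine the masks next.

```bash
cat > m1.py <<'E'
from h import *
t=ctrl.snapshot("top"); s=ctrl.snapshot("side")
hs=cv2.cvtColor(t["color"],cv2.COLOR_RGB2HSV); hs2=cv2.cvtColor(s["color"],cv2.COLOR_RGB2HSV)
for u,v in((173,255),(172,275),(184,270),(160,260),(230,310)): print("top",u,v,hs[v,u])
for u,v in((250,143),(258,147),(266,141),(258,160),(235,172)): print("side",u,v,hs2[v,u])
for u,v in((342,169),(315,190),(370,185),(325,196),(360,185)): print("w",hs[v,u])
for nm,p in(("top",t),("side",s)):
  for k,parts,yaw in(("blue_wedge_centre",BL,-.73),("orange_wedge_centre",OR,.15),("holder",HO,.165)):
    for r in ctrl.silhouettes(p,k):
        if r["p"]<.3: continue
        m=r["mask"].astype(float); q=unproj(p,r["centre"],.015)
        x,f=fit([p],[m],parts,[q[0],q[1],yaw]); print(nm,k,round(r["p"],2),np.round(r["centre"]),int(m.sum()),x[:2].round(4),np.degrees(x[2]).round(1),round(f,3))
E
python3 m1.py
```

```text
top 173 255 [ 15 224 162]
top 172 275 [ 14 226 165]
top 184 270 [ 12 250  52]
top 160 260 [ 17 127 155]
top 230 310 [ 15 224 170]
side 250 143 [ 11 185 135]
side 258 147 [ 11 174 110]
side 266 141 [ 11 175 111]
side 258 160 [ 11 167 170]
side 235 172 [ 11 179 114]
w [ 33  19 162]
w [ 17  95 115]
w [ 17 128 143]
w [80 10 75]
w [120  11  23]
top blue_wedge_centre 0.56 [446. 263.] 597 [ 0.482  -0.3096] -40.2 0.045
top orange_wedge_centre 0.63 [177. 272.] 553 [0.4755 0.3255] 6.7 0.139
top orange_wedge_centre 0.63 [237. 293.] 978 [0.4105 0.1891] -5.9 0.409
top holder 0.97 [257. 190.] 511 [0.6051 0.1321] -6.3 0.245
top holder 0.87 [332. 170.] 402 [ 0.6549 -0.0606] 9.4 0.543
side blue_wedge_centre 0.55 [267. 323.] 1160 [ 0.4825 -0.3109] -39.9 0.041
side blue_wedge_centre 0.53 [390. 324.] 2166 [ 0.6932 -0.3486] 4.7 0.379
side orange_wedge_centre 0.89 [239. 168.] 1007 [0.4394 0.1802] -19.7 0.455
side orange_wedge_centre 0.72 [257. 145.] 403 [0.4758 0.3247] 6.7 0.067
side holder 0.64 [309. 171.] 837 [0.6031 0.1288] -7.1 0.116
side holder 0.55 [353. 241.] 500 [ 0.6537 -0.0603] 6.3 1.442
```

```bash
cat >> h.py <<'E'
def grip(q,sgn,xg=-.030):
    """world x,y,yaw of the gripper for a wedge pose q; sgn +1 blue, -1 orange"""
    top=.013-.2222*xg; y=sgn*(top-.013)/2
    c,s=np.cos(q[2]),np.sin(q[2]); return [q[0]+c*xg-s*y,q[1]+s*xg+c*y,np.degrees(q[2])-sgn*6.26]
from scipy.spatial.transform import Rotation as Ro
def delta(frm,to):
    """frm/to: (x,y,z,yaw deg of tool x); tool pointing down. prints scaled shift and turn"""
    a=np.radians(frm[3]); R=np.array([[np.cos(a),np.sin(a),0],[np.sin(a),-np.cos(a),0],[0,0,-1]])
    d=R.T@(np.array(to[:3])-frm[:3])
    w=(to[3]-frm[3]+90)%180-90
    return (d/.2).round(4).tolist()+[round(-w/360,4)], frm[3]+w
def obs():
    o=ctrl.get_obs(); x=Ro.from_euler("xyz",o["orientation"],degrees=True).as_matrix()[:,0]
    return o,list(o["tool_pos"])+[np.degrees(np.arctan2(x[1],x[0]))]
E
python3 - <<'E'
from h import *
o,c=obs(); print(o["clock"],o["orientation"],np.round(c,4),o["opening"],o["force"])
G=[place(v,[0,.0405,np.pi]) for v in BL]+[place(v,[0,-.0405,np.pi]) for v in OR]
t=ctrl.snapshot("top"); h=cv2.cvtColor(t["color"],cv2.COLOR_RGB2HSV)
m=near((h[...,1]<70).astype(float),(342,188),42)
x,f=fit([t],[m],HO+G,[.655,-.06,.165]); print("holder",x.round(4),np.degrees(x[2]),f,m.sum())
q=[.4757,.325,np.radians(6.7)]; g=grip(q,-1); print("grip",np.round(g,4))
for z in(.1,.004): print(delta(c,(g[0],g[1],z,g[2])))
E
```

```text
1.6 [-1.79997831e+02 -1.91619648e-04 -1.87236798e+01] [  0.2167   0.6393   0.2266 -18.7237] 0.08763385941838003 [-0.63272463  0.52750604 -0.43912151]
holder [ 0.6537 -0.0617  0.1722] 9.865536574610859 0.06874831150734405 1379.0
grip [ 0.4463  0.3182 12.96  ]
([1.6025, 1.1519, 0.6329, np.float64(-0.088)], np.float64(12.960000000000004))
([1.6025, 1.1519, 1.1129, np.float64(-0.088)], np.float64(12.960000000000004))
```

>>> carry_out:
  deltas:
    - [[0.8,0.576,0.316,0,1],[0.8,0.576,0.316,0,1],[0.8,0.576,0.316,0,1],[0.8,0.576,0.316,0,1],[0.8,0.576,0.316,0,1]]

```text
clock: 2.15
tool_pos: [0.3325, 0.4739, 0.1617]
orientation: [179.8, 0.0, -18.9]
force: [0.1, 0.5, 0.8]
opening: 0.0877
gripper_force: 0.0
```

>>> carry_out:
  deltas:
    - [[0.8025,0.576,0.317,-0.088,1],[0.8025,0.576,0.317,-0.088,1],[0.8025,0.576,0.317,-0.088,1],[0.8025,0.576,0.317,-0.088,1],[0.8025,0.576,0.317,-0.088,1]]

```text
clock: 2.65
tool_pos: [0.4471, 0.3143, 0.0984]
orientation: [179.9, 0.1, 13.0]
force: [-0.9, 0.0, -0.4]
opening: 0.0876
gripper_force: 0.0
```

>>> carry_out:
  deltas:
    - [[0,0,0,0,1],[0,0,0,0,1]]

```text
clock: 2.85
tool_pos: [0.4466, 0.3189, 0.1004]
orientation: [-180.0, -0.0, 12.9]
force: [-0.7, 0.3, 0.3]
opening: 0.0871
gripper_force: 0.0
```

>>> carry_out:
  deltas:
    - [[0,0,0.2,0,1],[0,0,0.38,0,1],[0,0,0.46,0,1],[0,0,0.475,0,1],[0,0,0.475,0,1]]

```text
clock: 3.35
tool_pos: [0.4461, 0.3195, 0.0053]
orientation: [180.0, -0.0, 13.0]
force: [0.8, -0.7, 0.2]
opening: 0.0878
gripper_force: 0.0
```

>>> carry_out:
  deltas:
    - [[0,0,0,0,-1],[0,0,0,0,-1],[0,0,0,0,-1],[0,0,0,0,-1],[0,0,0,0,-1]]

```text
clock: 3.85
tool_pos: [0.4464, 0.3183, 0.0053]
orientation: [-180.0, -0.0, 12.9]
force: [0.5, 0.8, 0.3]
opening: 0.0533
gripper_force: 0.0
```

>>> carry_out:
  deltas:
    - [[0,0,0,0,-1],[0,0,0,0,-1],[0,0,0,0,-1],[0,0,0,0,-1],[0,0,0,0,-1]]

```text
clock: 4.35
tool_pos: [0.4463, 0.3182, 0.005]
orientation: [-180.0, -0.0, 13.0]
force: [-0.5, -0.2, 0.9]
opening: 0.0343
gripper_force: 29.8
```

>>> carry_out:
  deltas:
    - [[0,0,-0.05,0,-1],[0,0,-0.15,0,-1],[0,0,-0.3,0,-1],[0,0,-0.3,0,-1],[0,0,-0.3,0,-1]]

```text
clock: 4.85
tool_pos: [0.4464, 0.3184, 0.066]
orientation: [-179.9, -0.1, 12.9]
force: [0.6, 0.0, -1.3]
opening: 0.0337
gripper_force: 29.8
```

```bash
cat >> h.py <<'E'
H=np.array([.6537,-.0617,.1722])
def inH(x,y,a=0):
    c,s=np.cos(H[2]),np.sin(H[2]); return [H[0]+c*x-s*y,H[1]+s*x+c*y,H[2]+a]
E
python3 - <<'E'
from h import *
o,c=obs(); print(np.round(c,4),o["opening"])
g=grip(inH(-.03,-.013),-1); print(np.round(g,4)); print(delta(c,(g[0],g[1],.065,g[2])))
E
```

```text
[ 0.4464  0.3184  0.066  12.9446] 0.03373369759864867
[ 0.5974 -0.0881 16.1263]
([0.2802, 2.15, 0.0049, np.float64(-0.0088)], np.float64(16.126333232152774))
```

>>> carry_out:
  deltas:
    - [[0.02,0.12,0,0,-1],[0.05,0.34,0,0,-1],[0.08,0.56,0,0,-1],[0.11,0.78,0,0,-1],[0.14,1,0,0,-1]]

```text
clock: 5.35
tool_pos: [0.5179, 0.1275, 0.0641]
orientation: [180.0, 0.1, 13.0]
force: [0.6, 0.9, -1.5]
opening: 0.0337
gripper_force: 29.8
```

>>> carry_out:
  deltas:
    - [[0.03,0.24,0,0,-1],[0.07,0.5,0,0,-1],[0.1,0.75,0,0,-1],[0.12,0.93,0,0,-1],[0.14,1,0,0,-1]]

```text
clock: 5.85
tool_pos: [0.59, -0.0627, 0.0636]
orientation: [180.0, 0.1, 12.8]
force: [-0.5, 0.9, -1.2]
opening: 0.034
gripper_force: 29.8
```

>>> carry_out:
  deltas:
    - [[0,0.1,0,-0.0088,-1],[0,0.15,0,-0.0088,-1],[0,0.15,0,-0.0088,-1],[0,0.15,0,-0.0088,-1],[0,0.15,0,-0.0088,-1]]

```text
clock: 6.35
tool_pos: [0.597, -0.0875, 0.0649]
orientation: [-180.0, 0.0, 16.1]
force: [0.5, -0.8, -1.0]
opening: 0.0338
gripper_force: 29.8
```

```bash
cat > held.py <<'E'
from h import *
import sys
k,sg=sys.argv[1],int(sys.argv[2]); parts=BL if sg>0 else OR
o,c=obs(); print(o["clock"],np.round(c,4),o["opening"],np.round(o["force"],1))
t=ctrl.snapshot("top"); s=ctrl.snapshot("side")
z0=max(0,c[2]-.005); e=grip([0,0,0],sg); a=np.radians(c[3]-e[2]); q=[c[0]-np.cos(a)*e[0]+np.sin(a)*e[1],c[1]-np.sin(a)*e[0]-np.cos(a)*e[1],a]
d=np.array(q[:2])-H[:2]; R=np.array([[np.cos(H[2]),np.sin(H[2])],[-np.sin(H[2]),np.cos(H[2])]]); print("nominal in holder",(R@d).round(4),np.degrees(a-H[2]).round(2))
for nm,p in(("top",t),("side",s)):
    u=proj(p,place(np.array([[0,0,.015+z0]]),q))[0]; print(nm,"expect",u.round(1))
    for r in ctrl.silhouettes(p,k)+[]:
        if np.hypot(*(np.array(r["centre"])-u))<30: 
            m=r["mask"].astype(float);print(nm,round(r["p"],2),np.round(r["centre"],1),int(m.sum()))
    im=p["color"].copy()
    ov=render(p,parts,q,z0); cs,_=cv2.findContours((ov>.5).astype(np.uint8),0,1); cv2.drawContours(im,cs,-1,(0,255,0),1)
    u=u.astype(int); crop=im[max(0,u[1]-50):u[1]+50,u[0]-65:u[0]+65]
    cv2.imwrite(f"pics/{sys.argv[3]}_{nm}.png",cv2.resize(crop,None,fx=5,fy=5,interpolation=cv2.INTER_NEAREST)[:,:,::-1])
a,b=[cv2.resize(cv2.imread(f"pics/{sys.argv[3]}_{n}.png"),(400,308)) for n in("top","side")]; cv2.imwrite(f"pics/{sys.argv[3]}.png",np.hstack([a,b]))
E
python3 held.py orange_wedge_centre -1 held1
```

```text
6.35 [ 0.597  -0.0875  0.0649 16.1379] 0.033773615377946056 [ 0.5 -0.8 -1. ]
nominal in holder [-0.0303 -0.0123] 0.01
top expect [351.8 198.3]
side expect [329.7 206.2]
```

View pics/held1.png

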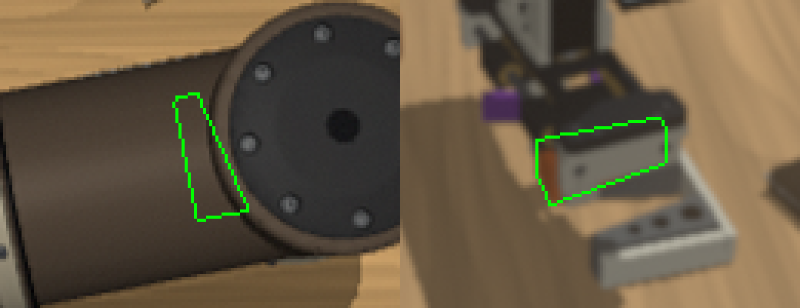

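The top view is blocked by the arm. The side crop shows the orange thick end at about (545,180) and a grey part I need to identify, so I'll take a cleaner crop.

Run:
```python
from h import *
s=ctrl.snapshot("side"); cv2.imwrite("pics/side2.png",cv2.resize(s["color"][130:260,260:400],None,fx=4.5,fy=4.5,interpolation=cv2.INTER_CUBIC)[:,:,::-1])
```

```text
(no output)
```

View pics/side2.png

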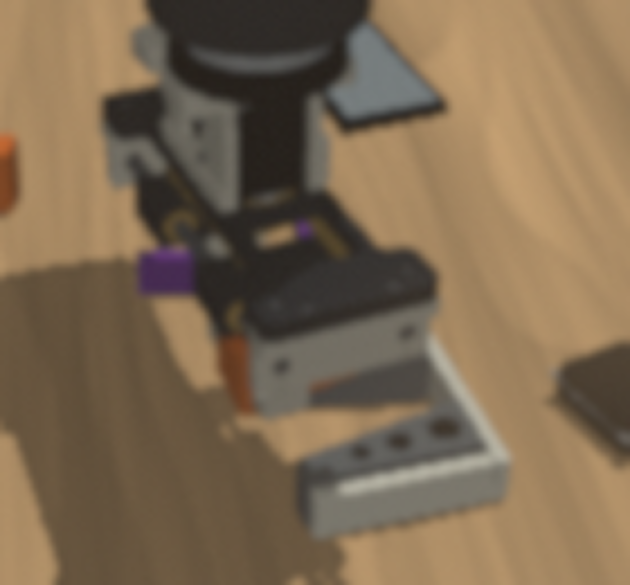

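Run:
```python
from h import *
o,c=obs(); s=ctrl.snapshot("side"); a=np.radians(c[3])
R=np.array([[np.cos(a),np.sin(a),0],[np.sin(a),-np.cos(a),0],[0,0,-1]])
f=lambda P:((proj(s,np.array(P)@R.T+c[:3])-[260,130])*4.5).round(0).tolist()
for n,P in dict(fing_outer_tip=[[x,y,0] for x in(-.0095,.0095) for y in(.017,.038)],outer_up45=[[x,.038,-.045] for x in(-.0095,.0095)],body_bottom=[[x,.0965,-.066] for x in(-.039,.039)]+[[x,-.0965,-.066] for x in(-.039,.039)]).items(): print(n,f(P))
for v in (OR,): print(((proj(s,place(OR[0]+[0,0,.06],[*inH(-.0303,-.0123)]))-[260,130])*4.5).round())
```

```text
fing_outer_tip [[251.0, 402.0], [269.0, 430.0], [289.0, 392.0], [308.0, 419.0]]
outer_up45 [[270.0, 350.0], [310.0, 339.0]]
body_bottom [[262.0, 409.0], [436.0, 361.0], [99.0, 171.0], [250.0, 137.0]]
[[214. 369.]
 [393. 335.]
 [405. 355.]
 [235. 416.]
 [213. 318.]
 [396. 285.]
 [408. 304.]
 [235. 364.]]
```

>>> carry_out:
  deltas:
    - [[0,0,0.12,0,-1],[0,0,0.22,0,-1],[0,0,0.275,0,-1],[0,0,0.297,0,-1],[0,0,0.297,0,-1]]

```text
clock: 7.15
tool_pos: [0.5972, -0.0883, 0.0056]
orientation: [180.0, 0.0, 16.1]
force: [-1.1, 0.2, 0.2]
opening: 0.0337
gripper_force: 30.5
```

>>> carry_out:
  deltas:
    - [[0,0,0,0,0.2],[0,0,0,0,0.2],[0,0,0,0,0.2],[0,0,0,0,0.2],[0,0,-0.05,0,0.2]]

```text
clock: 7.65
tool_pos: [0.5964, -0.0884, 0.0148]
orientation: [-180.0, 0.1, 16.1]
force: [-2.8, -0.3, -2.7]
opening: 0.0528
gripper_force: 1.6
```

>>> carry_out:
  deltas:
    - [[0,0,-0.1,0,0.2],[0,0,-0.25,0,0.2],[0,0,-0.25,0,-0.5],[0,0,-0.25,0,-1],[0,0,-0.25,0,-1]]

```text
clock: 8.15
tool_pos: [0.5974, -0.0884, 0.0657]
orientation: [180.0, -0.0, 16.1]
force: [-0.5, -0.2, -1.1]
opening: 0.0343
gripper_force: 0.0
```

Run:
```python
from h import *
o,c=obs(); print(o["clock"],np.round(c,4),o["opening"],np.round(o["force"],1))
for z,x in((.06,-.1),(.006,-.1),(.006,-.0545)):
    g=inH(x,-.018); print(delta(c,(g[0],g[1],z,np.degrees(H[2]))))
```

```text
8.15 [ 0.5974 -0.0884  0.0657 16.1275] 0.03426284525768559 [-0.5 -0.2 -1.1]
([-0.1995, -0.015, 0.0287, np.float64(0.0174)], np.float64(9.866333232152773))
([-0.1995, -0.015, 0.2987, np.float64(0.0174)], np.float64(9.866333232152773))
([0.0266, 0.0098, 0.2987, np.float64(0.0174)], np.float64(9.866333232152773))
```

>>> carry_out:
  deltas:
    - [[-0.1,-0.008,0,0.0174,-1],[-0.2,-0.015,0,0.0174,-1],[-0.2,-0.015,0.1,0.0174,-1],[-0.2,-0.015,0.2,0.0174,-1],[-0.2,-0.015,0.298,0.0174,-1]]

```text
clock: 8.65
tool_pos: [0.5577, -0.0967, 0.0049]
orientation: [180.0, 0.0, 9.9]
force: [0.2, 0.2, 0.6]
opening: 0.0011
gripper_force: 0.0
```

```bash
cat > loc.py <<'E'
from h import *
import sys
o,c=obs(); print(o["clock"],np.round(c,4),o["opening"],np.round(o["force"],1))
Rh=np.array([[np.cos(H[2]),np.sin(H[2])],[-np.sin(H[2]),np.cos(H[2])]])
print("tcp in holder",(Rh@(np.array(c[:2])-H[:2])).round(4),round(c[3]-np.degrees(H[2]),2))
gl=place(np.zeros((1,3)),[0,0,0])
for nm in("top","side"):
  p=ctrl.snapshot(nm); out=[]
  for k,parts in(("blue_wedge_centre",BL),("orange_wedge_centre",OR)):
    for r in ctrl.silhouettes(p,k):
        m=r["mask"].astype(float); q=unproj(p,r["centre"],.015)
        h=cv2.mean(cv2.cvtColor(p["color"],cv2.COLOR_RGB2HSV),mask=r["mask"].astype(np.uint8))
        if r["p"]<.25 or np.hypot(*(q[:2]-H[:2]))>.16: continue
        x,f=fit([p],[m],parts,[q[0],q[1],H[2]]); d=Rh@(x[:2]-H[:2])
        print(nm,k[:6],"p",round(r["p"],2),"px",np.round(r["centre"]),int(m.sum()),"inH",d.round(4),"ang",np.degrees(x[2]-H[2]).round(1),"fit",round(f,3),"hue",round(h[0]))
  if len(sys.argv)>1:
    u=proj(p,[[H[0],H[1],0]])[0].astype(int); cv2.imwrite(f"pics/_{nm}.png",cv2.resize(p["color"][u[1]-55:u[1]+55,u[0]-70:u[0]+70],(396,312),interpolation=cv2.INTER_CUBIC)[:,:,::-1])
if len(sys.argv)>1: cv2.imwrite(f"pics/{sys.argv[1]}.png",np.hstack([cv2.imread(f"pics/_{n}.png") for n in("top","side")]))
E
python3 loc.py p1
```

```text
8.65 [ 5.5770e-01 -9.6700e-02  4.9000e-03  9.8632e+00] 0.0010841173228033649 [0.2 0.2 0.6]
tcp in holder [-0.1006 -0.018 ] -0.0
top blue_w p 0.4 px [346. 190.] 197 inH [ 0.0133 -0.0102] ang -0.2 fit 1.385 hue 17
side orange p 0.74 px [337. 223.] 194 inH [0.0132 0.0312] ang 58.4 fit 1.554 hue 11
```

View pics/p1.png

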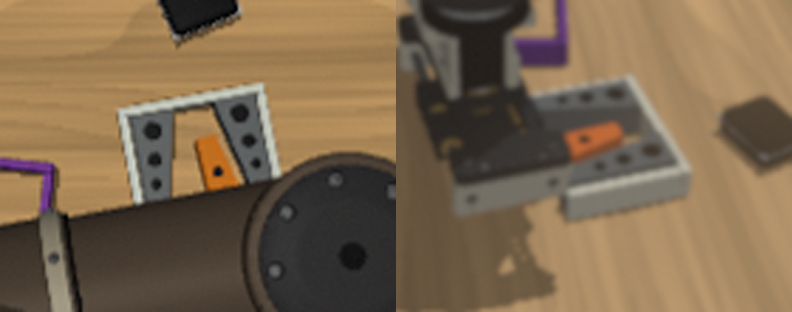

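The crop shows the orange wedge partway in between the greys, thin end at about (212,140), square, with a gap to the right grey. Now pushing it home.

>>> carry_out:
  deltas:
    - [[0.06,0,0,0,-1],[0.1,0,0,0,-1],[0.13,0,0,0,-1],[0.16,0,0,0,-1],[0.18,0,0,0,-1]]

```text
clock: 9.45
tool_pos: [0.5939, -0.0903, 0.0059]
orientation: [180.0, 0.0, 9.9]
force: [-2.1, -0.7, 1.0]
opening: 0.0004
gripper_force: 1.0
```

>>> carry_out:
  deltas:
    - [[0.01,0,0,0,-1],[0.02,0,0,0,-1],[0.03,0,0,0,-1],[0.04,0,0,0,-1],[0.04,0,0,0,-1]]

```text
clock: 9.95
tool_pos: [0.6008, -0.0891, 0.0058]
orientation: [-180.0, 0.1, 9.9]
force: [-2.5, -0.0, 1.0]
opening: 0.0004
gripper_force: 1.4
```

```bash
python3 loc.py p2
```

```text
9.95 [ 6.0080e-01 -8.9100e-02  5.8000e-03  9.8533e+00] 0.0003651584005745896 [-2.5 -0.   1. ]
tcp in holder [-0.0568 -0.0179] -0.01
side blue_w p 0.71 px [357. 229.] 183 inH [0.051  0.0103] ang 77.0 fit 1.748 hue 19
side orange p 0.33 px [398. 215.] 524 inH [ 0.1386 -0.0293] ang -29.2 fit 0.579 hue 16
```

View pics/p2.png

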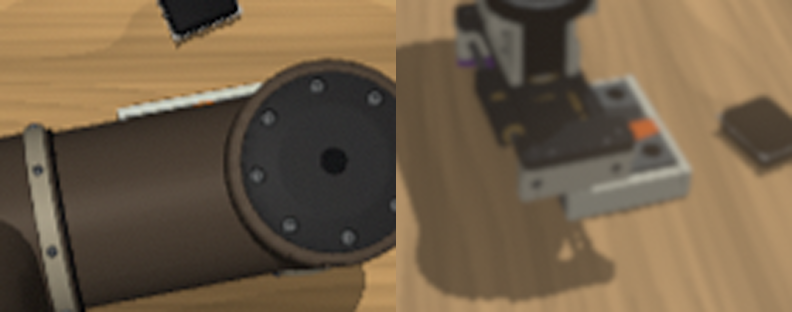

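The side view shows the orange wedge almost at the back wall, around (640,128). It is still sliding, with force around 2 N, so I'll push on gently.

>>> carry_out:
  deltas:
    - [[0.006,0,0,0,-1],[0.012,0,0,0,-1],[0.015,0,0,0,-1],[0.015,0,0,0,-1]]

```text
clock: 10.65
tool_pos: [0.6008, -0.0891, 0.0058]
orientation: [-180.0, 0.3, 9.8]
force: [-11.8, 0.0, 10.7]
opening: 0.0006
gripper_force: 6.4
```

>>> carry_out:
  deltas:
    - [[-0.03,0,0,0,-1],[-0.1,0,0,0,-1],[-0.2,0,-0.1,0,-1],[-0.2,0,-0.3,0,1],[-0.2,0,-0.4,0,1]]

```text
clock: 11.15
tool_pos: [0.567, -0.0953, 0.0893]
orientation: [179.9, -0.3, 9.9]
force: [1.6, 0.5, 0.8]
opening: 0.0113
gripper_force: 0.0
```

Run:
```python
from h import *
o,c=obs(); g=grip([.4822,-.3102,np.radians(-40.1)],1); print(o["clock"],np.round(c,4),np.round(g,4)); print(delta(c,(g[0],g[1],.1,g[2])))
```

```text
11.15 [ 0.567  -0.0953  0.0893  9.9149] [  0.4614  -0.2883 -46.36  ]
([-0.6862, 0.8599, -0.0537, np.float64(0.1563)], np.float64(-46.36))
```

>>> carry_out:
  deltas:
    - [[-0.1,0.15,-0.05,0.02,1],[-0.25,0.35,-0.05,0.05,1],[-0.45,0.6,-0.05,0.08,1],[-0.6,0.8,-0.05,0.1,1],[-0.66,0.86,-0.05,0.11,1]]

```text
clock: 11.65
tool_pos: [0.464, -0.2899, 0.0966]
orientation: [-180.0, -0.2, -30.1]
force: [0.7, 0.2, 0.1]
opening: 0.0512
gripper_force: 0.0
```

>>> carry_out:
  deltas:
    - [[0,0,0,0.02,1],[0,0,0,0.046,1],[0,0,0,0.046,1],[0,0,0,0.046,1],[0,0,0,0.046,1]]

```text
clock: 12.15
tool_pos: [0.4649, -0.2873, 0.0961]
orientation: [-180.0, -0.0, -46.1]
force: [-0.0, 0.3, -0.2]
opening: 0.0861
gripper_force: 0.0
```

```bash
python3 loc.py p3
python3 - <<'E'
from h import *
o,c=obs(); g=grip([.4822,-.3102,np.radians(-40.1)],1); print(delta(c,(g[0],g[1],.0055,g[2])))
E
```

```text
12.15 [  0.4649  -0.2873   0.0961 -46.0794] 0.08610716994214367 [-0.   0.3 -0.2]
tcp in holder [-0.2247 -0.1899] -55.95
top orange p 0.63 px [348. 193.] 476 inH [ 0.0007 -0.0139] ang -0.4 fit 0.06 hue 21
side orange p 0.55 px [335. 224.] 319 inH [-0.0002 -0.0067] ang 19.4 fit 1.244 hue 11
([-0.0067, 0.0145, 0.4522, np.float64(0.0003)], np.float64(-46.36))
```

View pics/p3.png

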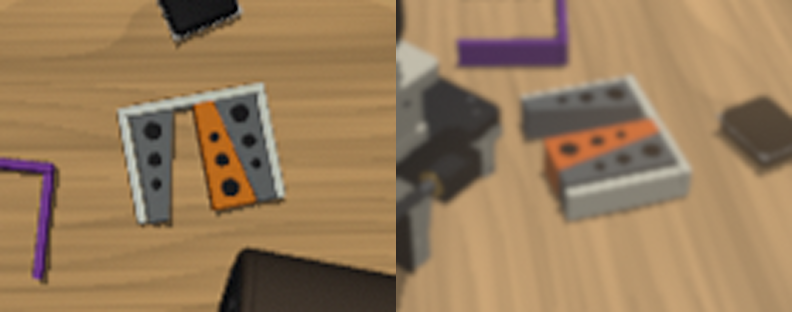

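The orange wedge is home and square at holder (0.001, -0.014), and the blue slot is free at about (190,160). Now grasping the blue one.

>>> carry_out:
  deltas:
    - [[-0.007,0.0145,0.2,0,1],[-0.007,0.0145,0.37,0,1],[-0.007,0.0145,0.44,0,1],[-0.007,0.0145,0.453,0,1],[-0.007,0.0145,0.453,0,1]]

```text
clock: 12.95
tool_pos: [0.4613, -0.2885, 0.0053]
orientation: [180.0, 0.0, -46.3]
force: [0.0, 0.3, -0.5]
opening: 0.0875
gripper_force: 0.0
```

>>> carry_out:
  deltas:
    - [[0,0,0,0,-1],[0,0,0,0,-1],[0,0,0,0,-1],[0,0,0,0,-1],[0,0,0,0,-1]]

```text
clock: 13.45
tool_pos: [0.4614, -0.2885, 0.0057]
orientation: [-180.0, -0.0, -46.3]
force: [-0.7, 0.6, 0.5]
opening: 0.0533
gripper_force: 0.0
```

>>> carry_out:
  deltas:
    - [[0,0,0,0,-1],[0,0,0,0,-1],[0,0,0,0,-1],[0,0,0,0,-1],[0,0,0,0,-1]]

```text
clock: 13.95
tool_pos: [0.4612, -0.2884, 0.0054]
orientation: [180.0, 0.0, -46.3]
force: [-0.3, 1.4, 1.0]
opening: 0.0339
gripper_force: 29.8
```

>>> carry_out:
  deltas:
    - [[0,0,-0.05,0,-1],[0,0,-0.15,0,-1],[0,0,-0.3,0,-1],[0,0,-0.3,0,-1],[0,0,-0.3,0,-1]]

```text
clock: 14.45
tool_pos: [0.4617, -0.2885, 0.0665]
orientation: [-179.9, -0.1, -46.3]
force: [-0.9, -0.1, -1.4]
opening: 0.0336
gripper_force: 29.8
```

Run:
```python
from h import *
o,c=obs(); print(o["clock"],np.round(c,4),o["opening"])
g=grip(inH(-.031,.0145),1); print(np.round(g,4)); print(delta(c,(g[0],g[1],.065,g[2])))
```

```text
14.45 [  0.4617  -0.2885   0.0665 -46.3099] 0.03362040578768911
[ 0.5905 -0.0546  3.6063]
([-0.4006, -1.2737, 0.0074, np.float64(-0.1387)], np.float64(3.606333232152771))
```

>>> carry_out:
  deltas:
    - [[-0.05,-0.12,0,0,-1],[-0.11,-0.33,0,-0.015,-1],[-0.18,-0.55,0,-0.035,-1],[-0.25,-0.78,0,-0.055,-1],[-0.3,-0.95,0,-0.07,-1]]

```text
clock: 14.95
tool_pos: [0.5576, -0.1115, 0.0646]
orientation: [180.0, 0.1, -20.8]
force: [0.6, -1.0, -1.2]
opening: 0.0336
gripper_force: 29.8
```

>>> carry_out:
  deltas:
    - [[0,0,0,-0.02,-1],[0,0,0,-0.04,-1],[0,0,0,-0.06,-1],[0,0,0,-0.0687,-1],[0,0,0,-0.0687,-1]]

```text
clock: 15.45
tool_pos: [0.5563, -0.1137, 0.0644]
orientation: [-180.0, 0.1, 3.7]
force: [0.3, -0.5, -0.6]
opening: 0.0333
gripper_force: 29.8
```

Run:
```python
from h import *
o,c=obs(); print(o["clock"],np.round(c,4),o["opening"])
g=grip(inH(-.036,.0165),1); print(np.round(g,4)); print(delta(c,(g[0],g[1],.065,g[2])))
```

```text
15.45 [ 0.5563 -0.1137  0.0644  3.6668] 0.033260438536464675
[ 0.5853 -0.0535  3.6063]
([0.1637, -0.2914, -0.0031, np.float64(0.0002)], np.float64(3.606333232152775))
```

>>> carry_out:
  deltas:
    - [[0.05,-0.09,0,0,-1],[0.11,-0.2,0,0,-1],[0.16,-0.28,0,0,-1],[0.164,-0.291,0,0,-1],[0.164,-0.291,0,0,-1]]

```text
clock: 15.95
tool_pos: [0.586, -0.0531, 0.0648]
orientation: [180.0, 0.1, 3.6]
force: [-0.4, -0.7, -0.6]
opening: 0.0333
gripper_force: 29.8
```

>>> carry_out:
  deltas:
    - [[0,0,0.1,0,-1],[0,0,0.2,0,-1],[0,0,0.26,0,-1],[0,0,0.293,0,-1],[0,0,0.293,0,-1]]

```text
clock: 16.45
tool_pos: [0.5858, -0.0541, 0.0063]
orientation: [180.0, 0.1, 3.6]
force: [-0.4, -0.1, -0.8]
opening: 0.034
gripper_force: 29.8
```

>>> carry_out:
  deltas:
    - [[0,0,0,0,0.2],[0,0,0,0,0.2],[0,0,0,0,0.2],[0,0,0,0,0.2],[0,0,0,0,0.2]]

```text
clock: 16.95
tool_pos: [0.5864, -0.0536, 0.007]
orientation: [-180.0, -0.0, 3.6]
force: [0.3, -1.3, -0.5]
opening: 0.0523
gripper_force: 0.0
```

>>> carry_out:
  deltas:
    - [[0,0,-0.1,0,0.2],[0,0,-0.27,0,0.2],[0,0,-0.27,0,0.2],[0,0,-0.27,0,-1],[0,0,-0.27,0,-1]]

```text
clock: 17.45
tool_pos: [0.5857, -0.0536, 0.0603]
orientation: [-180.0, 0.0, 3.6]
force: [0.8, -0.6, -0.2]
opening: 0.042
gripper_force: 0.0
```

Run:
```python
from h import *
o,c=obs(); print(o["clock"],np.round(c,4),o["opening"],np.round(o["force"],1))
for z,x in((.006,-.106),(.006,-.0568)):
    g=inH(x,.0205); print(delta(c,(g[0],g[1],z,np.degrees(H[2]))))
```

```text
17.45 [ 0.5857 -0.0536  0.0603  3.6197] 0.042020051843814514 [ 0.8 -0.6 -0.2]
([-0.201, 0.0175, 0.2714, np.float64(-0.0174)], np.float64(9.866333232152776))
([0.0435, -0.0093, 0.2714, np.float64(-0.0174)], np.float64(9.866333232152776))
```

>>> carry_out:
  deltas:
    - [[-0.1,0.01,0,-0.0174,-1],[-0.21,0.0175,0,-0.0174,-1],[-0.21,0.0175,0.1,-0.0174,-1],[-0.21,0.0175,0.2,-0.0174,-1],[-0.21,0.0175,0.271,-0.0174,-1]]

```text
clock: 17.95
tool_pos: [0.5432, -0.06, 0.0047]
orientation: [-180.0, 0.1, 9.9]
force: [-0.1, -0.0, -0.6]
opening: 0.0031
gripper_force: 0.0
```

```bash
python3 loc.py p4
```

```text
17.95 [ 5.4320e-01 -6.0000e-02  4.7000e-03  9.8838e+00] 0.0031302576121497276 [-0.1 -0.  -0.6]
tcp in holder [-0.1085  0.0206] 0.02
top blue_w p 0.5 px [339. 196.] 195 inH [-0.0058  0.0142] ang -10.9 fit 1.292 hue 101
top orange p 0.85 px [346. 188.] 361 inH [ 0.0139 -0.012 ] ang -2.8 fit 0.331 hue 26
side blue_w p 0.56 px [330. 220.] 213 inH [-0.0257  0.011 ] ang 44.1 fit 2.239 hue 104
```

View pics/p4.png

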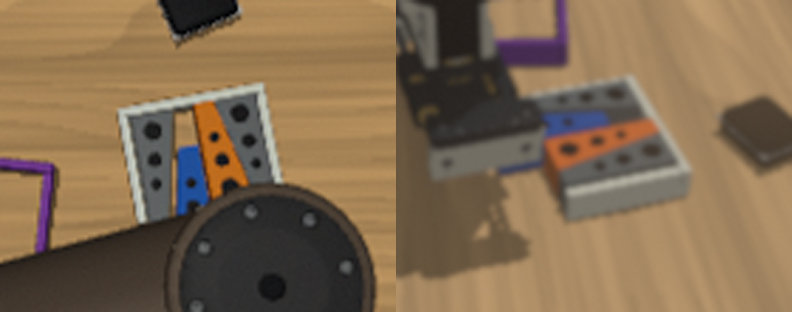

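The blue wedge sits in its slot, thin end at about (190,148), clear on both sides. Pushing it home.

>>> carry_out:
  deltas:
    - [[0.06,0,0,0,-1],[0.1,0,0,0,-1],[0.14,0,0,0,-1],[0.17,0,0,0,-1],[0.2,0,0,0,-1]]

```text
clock: 18.75
tool_pos: [0.5843, -0.0528, 0.0065]
orientation: [-180.0, 0.0, 9.9]
force: [-2.3, 0.1, 0.8]
opening: 0.0007
gripper_force: 0.8
```

>>> carry_out:
  deltas:
    - [[0.015,0,0,0,-1],[0.03,0,0,0,-1],[0.04,0,0,0,-1],[0.05,0,0,0,-1],[0.055,0,0,0,-1]]

```text
clock: 19.25
tool_pos: [0.5943, -0.0511, 0.0064]
orientation: [-180.0, 0.1, 9.9]
force: [-5.1, 0.1, 3.3]
opening: 0.0004
gripper_force: 2.2
```

>>> carry_out:
  deltas:
    - [[0.005,0,0,0,-1],[0.01,0,0,0,-1],[0.015,0,0,0,-1],[0.015,0,0,0,-1]]

```text
clock: 19.65
tool_pos: [0.5943, -0.0511, 0.0063]
orientation: [-180.0, 0.3, 9.9]
force: [-11.1, -0.5, 8.6]
opening: 0.0002
gripper_force: 5.4
```

Run:
```python
from h import *
o,c=obs(); d=np.array(c[:2])-H[:2]; print(o["force"],np.cos(H[2])*d[0]+np.sin(H[2])*d[1],-np.sin(H[2])*d[0]+np.cos(H[2])*d[1])
```

```text
[-11.09382918  -0.46521662   8.61296688] -0.05675787728706852 0.020587720460206065
```

>>> carry_out:
  deltas:
    - [[-0.03,0,0,0,-1],[-0.1,0,0,0,-1],[-0.2,0,-0.1,0,-1],[-0.3,0,-0.3,0,-1],[-0.4,0,-0.5,0,-1]]

```text
clock: 20.15
tool_pos: [0.5181, -0.0644, 0.1072]
orientation: [180.0, 0.0, 9.9]
force: [0.5, 0.0, 0.3]
opening: 0.0005
gripper_force: 0.0
```

>>> carry_out:
  deltas:
    - [[-0.1,-0.2,0,0,-1],[-0.1,-0.4,0,0,-1],[-0.1,-0.6,0,0,-1],[-0.1,-0.8,0,0,-1],[-0.1,-0.9,0,0,-1]]

```text
clock: 20.65
tool_pos: [0.4685, 0.1125, 0.1073]
orientation: [-179.9, -0.2, 10.0]
force: [0.4, 0.7, 0.2]
opening: 0.0002
gripper_force: 0.0
```

```bash
python3 loc.py p5
python3 - <<'E'
from h import *
t=ctrl.snapshot("top")
for k in("phone","mouse","earbud_case"): print(k,[np.round(r["centre"]) for r in ctrl.spot_point(t,k)[:1]])
E
```

```text
20.65 [ 0.4685  0.1125  0.1073 10.0072] 0.00019366089173073096 [0.4 0.7 0.2]
tcp in holder [-0.1526  0.2034] 0.14
top blue_w p 0.83 px [339. 193.] 428 inH [0.0008 0.0152] ang 0.1 fit 0.083 hue 103
top orange p 0.88 px [346. 192.] 511 inH [ 0.0001 -0.0135] ang -0.8 fit 0.072 hue 29
side blue_w p 0.58 px [334. 216.] 416 inH [-0.0016  0.0191] ang 3.8 fit 0.792 hue 109
side orange p 0.94 px [337. 225.] 369 inH [-0.0004 -0.0095] ang 10.1 fit 0.98 hue 11
phone [array([188., 167.])]
mouse [array([454., 170.])]
earbud_case [array([341., 137.])]
```

View pics/p5.png

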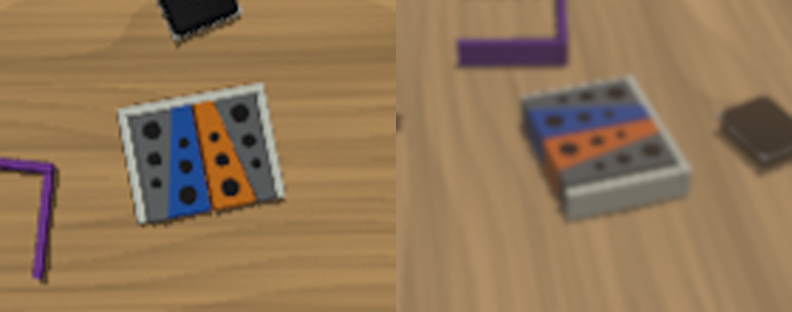

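All four wedges are packed flush and square, with fits of (0.001, 0.015) for blue and (0.000, -0.014) for orange. The phone, mouse and earbud case have not moved, and the robot is clear. Handing in.

```bash
python3 -c "
from plant import ctrl
print(ctrl.close_job())"
```

```text
the job is handed in; nothing more can be done
None
```

I packed the blue and orange wedges fully home beside their grey partners and handed the job in at about 21 s of the 67 s limit; the last top-view check put both within 1 mm of full depth and square, with the phone, mouse and earbud case where they were.

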